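Tip the tub and scoop out the cleaning balls

TASK

Press the blue tab on the nose of the white tub down until the tub is fully tipped onto its stop and all three green cleaning balls have rolled together into the nose. Then scoop the balls out of the nose with the blue scoop, without touching them with the fingers, and pour all three into the steel tray. Finally stand the scoop upright on the counter, clear of the tray, and let go; leave the other things on the counter where they are.

Things in the scene. Friction and masses are not known exactly. Their poses are not given: they have to be found in the camera images.
- stand: Fixed steel stand of the tub, base plate 200 x 215 x 6 mm. Origin: centre of its underside on the counter. x points from the tub's nose to its broad rear end, z up. The tub's hinge lies along y, 55 mm above the origin; pivot cheeks 50 mm long and 70 mm high stand at y = +-98 mm.
- tub (a joint): Tip angle of the white tub about its hinge: 0 level, grows as the nose goes down, 0.38 rad fully tipped (on its stop). It stays at any angle by hinge friction (0.55 N m, about 4 N at the tab).
- tub_corner (a point): Middle of the inside corner between floor and nose wall of the white open tub; tips with it. x runs along the floor from nose to rear, z square to the floor. Level it lies at (-105, 0, 61) mm in the stand's frame. The floor is 68 mm wide (y) at the nose, widens evenly to 160 mm at x = 103 mm, then runs straight to the rear wall at x = 210 mm. Rim 75 mm above the floor.
- tub_rear (a point): Middle of the inside corner between floor and rear wall of the tub; tips with it, axes as tub_corner. Floor 6 mm, walls 4 mm thick, square to the floor, except the nose wall at the other end, which leans outwards by 0.1 rad (7 mm out at the rim) between side cheeks 68 mm apart.
- tub_tab (a point): Centre of the top face of the blue press tab, 34 x 76 mm, 6 mm thick, that stands out from the rim of the tub's nose. It tips with the tub: level it lies at (-134, 0, 136) mm in the stand's frame, fully tipped at about (-154, 0, 81) mm.
- ball0_center (a point): Centre of a green nylon ball, 26 mm in diameter, 12 g, slippery (friction about 0.3), rolls on slopes above about 5 degrees. Starts in the tub.
- ball1_center (a point): Centre of the second such ball.
- ball2_center (a point): Centre of the third such ball.
- scoop_grip (a point): Grip point of the loose blue scoop (about 180 g, starts standing upright): in the middle of its upright handle, 110 mm above its underside. The handle is a bar 20 mm thick in x, 30 mm in y, from the pan up to 30 mm above this point. x runs from lip to handle, z up along the handle. The scoop's heel is at x = +10 mm.
- scoop_lip (a point): Middle of the front edge of the scoop's lip, at its underside: (-100, 0, -110) mm from scoop_grip, same axes. Flat pan floor 2.5 mm thick, 50 mm wide at the lip, 84 mm from x = 36 mm on. Side walls 30 mm high, 78 mm apart inside, only from x = 50 mm back (open at the sides before that); back wall 40 mm high, its inside at x = 90 mm.
- tray: Fixed open steel tray, 160 mm (x) x 140 mm (y) x 35 mm high, walls and floor 4 mm. Origin: centre of its underside on the counter.
- roller: Bystander: loose ivory roller standing on end, 68 mm in diameter, 70 mm high. Origin: centre of its underside.
- sprayer: Bystander: loose white bottle with a blue cap, 70 mm in diameter, 180 mm high. Origin: centre of its underside.
- coupling: Bystander: loose steel coupling, 44 mm in diameter, 45 mm high. Origin: centre of its underside.
- cut_tube: Bystander: loose piece of green tube lying down, 16 mm in diameter, 90 mm long. Origin: centre of its underside.
- cup: Bystander: loose steel cup, 70 mm in diameter, 70 mm high. Origin: centre of its underside.
Things that resemble listed ones, but are neither listed nor needed, are in the scene too. What is shaped like the part that bears scoop_grip but red is not meant.

How it is judged:
On the way, in this order (a step that is already met when the one before it is completed fails the run):
1. the tub is fully tipped (past 0.33 rad) and all three balls lie together in its nose (within 70 mm of the nose wall) (value of joint tub above 0.33 rad and x of each of ball0_center, ball1_center, ball2_center in the frame of tub_corner below 0.07 m and z of each of ball0_center, ball1_center, ball2_center in the frame of tub_corner below 0.05 m), for 0.2 s.
2. at least one ball lies in the pan of the scoop, lifted above the tub's rim (ball centre over 185 mm above the counter) (((x of ball0_center in the frame of scoop_grip between -0.1 and 0 m and y of ball0_center in the frame of scoop_grip between -0.045 and 0.045 m and z of ball0_center in the frame of scoop_grip between -0.11 and -0.06 m and height (world z) of ball0_center above 0.185 m) or (x of ball1_center in the frame of scoop_grip between -0.1 and 0 m and y of ball1_center in the frame of scoop_grip between -0.045 and 0.045 m and z of ball1_center in the frame of scoop_grip between -0.11 and -0.06 m and height (world z) of ball1_center above 0.185 m) or (x of ball2_center in the frame of scoop_grip between -0.1 and 0 m and y of ball2_center in the frame of scoop_grip between -0.045 and 0.045 m and z of ball2_center in the frame of scoop_grip between -0.11 and -0.06 m and height (world z) of ball2_center above 0.185 m))), for 0.2 s.
At the end, for the whole second after the job is handed in: All three balls lie inside the steel tray (centres within its outline and under 40 mm above the counter); the scoop stands upright (within 0.15 rad) on the counter, its grip point under 120 mm high and over 90 mm from the tray's centre (x of ball0_center in the frame of tray between -0.08 and 0.08 m and y of ball0_center in the frame of tray between -0.07 and 0.07 m and z of ball0_center in the frame of tray between 0 and 0.04 m and x of ball1_center in the frame of tray between -0.08 and 0.08 m and y of ball1_center in the frame of tray between -0.07 and 0.07 m and z of ball1_center in the frame of tray between 0 and 0.04 m and x of ball2_center in the frame of tray between -0.08 and 0.08 m and y of ball2_center in the frame of tray between -0.07 and 0.07 m and z of ball2_center in the frame of tray between 0 and 0.04 m and angle between scoop_grip's own z axis and vertical below 0.15 rad and height (world z) of scoop_grip below 0.12 m and horizontal distance between scoop_grip and tray above 0.09 m); the robot touches nothing.
It fails at once if the fingers touch a ball (contact force between the fingers and ball0 above 0.5 N or contact force between the fingers and ball1 above 0.5 N or contact force between the fingers and ball2 above 0.5 N).
It fails at once if another thing on the counter is shifted by more than 40 mm (distance of any of roller, sprayer, coupling, cut_tube, cup from where it was at the start of the episode above 0.04 m).
It also fails if it takes over 72 s, if anything falls off the work surface, if the arm or the gripper's body presses on something with over 40 N, if the wrist force passes 120 N, or if a joint passes its speed limit or range.

ROBOT

A 6-joint arm with a two-finger parallel gripper is mounted at the origin on the work surface. World frame = base frame: x ahead of the robot, y to its left, z up, the work surface at z = 0. Lengths are in m, angles in rad, forces in N, time in s.
With the tool pointing down it reaches from about 0.3 to 1 m from the base axis. Payload 5.1 kg.
Tool frame: the origin (TCP) lies midway between the tips of the shut fingers; the grasp point (between the pads) lies behind it (ctrl.grasp_offset is the z of the grasp point in the tool frame, in m); z points along the fingers, y is the line along which they close (so a half turn about z gives the same grasp; the last joint's range is limited). The gripper opens to 95 mm and grips with 3 to 60 N. Pads are 20 mm wide; open, the fingers measure 119 mm over their backs; the gripper's body (75 mm by 180 mm) begins 59 mm behind the grasp point.
Start: joints at [-1.332, 0.124, 1.65, -0, 1.367, -0.083], TCP at [0.206, -0.617, 0.215] pointing down, gripper open.
Joint ranges: [-2.61, 2.61], [-1.02, 2.33], [0.03, 2.71], [-1.35, 4.49], [0.32, 2.68], [-2.91, 2.91]. Speed limits (rad/s): [2.57, 2.57, 3.14, 3.14, 3.14, 3.14].

INTERFACE

Orientations are given as a unit quaternion [w, x, y, z].
In Python, from bench import ctrl gives the robot as it stands.
- The arm moves only by the tool drive_tool, never from a script. Its argument "rows" is one flat list of numbers, 7 for each row, row after row: the shift along the world's x, y, z in cm, then the turn, a rotation vector about the world's x, y, z in rad, then the opening, from 0 (shut) to 1 (fully open). In form: [dx, dy, dz, rx, ry, rz, fingers, dx, dy, dz, rx, ry, rz, fingers, ...]. A call has 1 to 10 rows; each row shifts and turns the commanded pose from where the row before left it; what a row does not reach is not made up. A row lasts 1/10 s, in which the tool goes at most 50 mm and 8.59 degrees, less where a joint would pass 70% of its speed; a pose out of reach is approached as far as the arm can. A call is refused whole if a number of a shift passes 5 or a number of a turn 0.15, either way. A call with a gripper value outside its range is refused whole. The fingers move at their own pace and stop on an object; the grip force is fixed at half the most. Time passes only in rows, so rows that do not move let the fingers close. It gives the time, the measured TCP pose, the force, the opening and the grip force at its end, in the units of the state.
- ctrl.get_state(): the state, without advancing time (a new reading comes with each control period).
- ctrl.snapshot(name): name is "side" or "top"; returns (picture, depth): 400x640x3 uint8, blue, green, red; 400x640 float32, m along the optical axis (not along the pixel's ray), 0 where there is no reading.
- ctrl.camera_info(name): a dict with "K" (3x3 intrinsics, pixels), "dist" ([k1, k2, p1, p2, k3] as OpenCV has them; the pictures are not rectified), "position" and "orientation" of the camera in the world. Camera axes: x right, y up, looking along -z (the intrinsics and any distortion apply to the point x, -y, -z); pixel columns grow to the right and rows downward; lengths in m; the calibration is good to about 2 mm. A picture is of the moment at which its call begins. camera_info takes no time and is no camera call.
- ctrl.job_done(): hands the job in; it is judged then, once.
The state is a dict: "time_s": time; "joints": joint angles; "qd": joint speeds; "joint_efforts": joint torques, N m; "tool_pos": TCP position; "ee_rot": TCP orientation; "contact_force": force on the tool from outside, world axes, zero at the start; "ft_torque": the same for the moment, N m; "grip_width": opening from 0.0 (shut) to 1.0 (fully open); "finger_force": force on a finger pad.
Only numpy, scipy, OpenCV 4.12 (cv2) and the standard library are available. Lean on these libraries where they do the work, as an engineer would, in place of code of your own. Each camera call takes 0.05 s, during which the arm holds its last target. There are 200 camera calls.

## Working session

There is one attempt and no reset: what is moved stays moved. The work goes in short steps, Python scripts to look and compute and a tool call to move; the robot and the scene stay as the last step left them, time stands still between calls to the robot, and variables do not carry over. Pictures are saved under pics/ and viewed, at most 10 in all, crops included, and the job is handed in when it is done.

Besides the shell and the picture viewer there is one more tool, called after "Call:" as name(argument=value, ...), one argument or row to a line, values as JSON. drive_tool: Moves the arm, as the interface text tells. Its arguments: {"type":"object","properties":{"rows":{"type":"array"}},"required":["rows"]}

```bash
mkdir -p pics; ls; cat > h.py <<'E'
import numpy as np, cv2
from bench import ctrl
from scipy.spatial.transform import Rotation as R
def cam(n):
    i=ctrl.camera_info(n); q=i["orientation"]
    return np.array(i["K"],float),np.array(i["dist"],float),np.array(i["position"]),R.from_quat([q[1],q[2],q[3],q[0]]).as_matrix()
def cloud(n,d):
    K,D,p,M=cam(n); h,w=d.shape
    u,v=np.meshgrid(np.arange(w),np.arange(h))
    xy=cv2.undistortPoints(np.stack([u,v],-1).reshape(-1,1,2).astype(np.float64),K,D).reshape(h,w,2)
    c=np.stack([xy[...,0]*d,-xy[...,1]*d,-d],-1)
    P=c@M.T+p; P[d<=0]=np.nan
    return P
def ray(n,u,v,z):
    K,D,p,M=cam(n)
    x,y=cv2.undistortPoints(np.array([[[u,v]]],float),K,D)[0,0]
    r=M@np.array([x,-y,-1]); return p+r*(z-p[2])/r[2]
E
python3 - <<'E'
from h import *
s=ctrl.get_state(); print(s); print(ctrl.grasp_offset)
for n in("side","top"):
    im,d=ctrl.snapshot(n); cv2.imwrite(f"pics/{n}0.png",im); np.save(f"{n}0.npy",d)
    print(n,ctrl.camera_info(n))
E
```

```text
pics
{'time_s': 0.0, 'joints': array([-1.33160765e+00,  1.24504328e-01,  1.65166728e+00, -3.18747878e-05,
        1.36751414e+00, -8.26191589e-02]), 'qd': array([-0.00037746, -0.00065287,  0.00025726,  0.00010289,  0.00041111,
       -0.0004303 ]), 'joint_efforts': array([-1.90937681e-03, -4.17604637e+01, -3.59933245e+01,  7.72706419e-02,
        4.93108621e-02, -1.67447765e-04]), 'tool_pos': array([ 0.2053814 , -0.61601727,  0.21339154]), 'ee_rot': array([-1.04212271e-03,  9.87081810e-01,  1.60213620e-01, -9.74031942e-05]), 'contact_force': array([-0.01825148, -0.25731426,  0.83792693]), 'ft_torque': array([ 0.00044626, -0.02933063,  0.01412783]), 'finger_force': 0.0, 'grip_width': 0.9995743493445863}
-0.0188
side {'K': array([[418.52008316,   0.        , 318.1979722 ],
       [  0.        , 418.52008316, 202.73155108],
       [  0.        ,   0.        ,   1.        ]]), 'dist': array([0.03836934, 0.        , 0.        , 0.        , 0.        ]), 'position': array([0.35543667, 1.05813493, 0.83440423]), 'orientation': array([-0.08143426, -0.03027543,  0.46636601,  0.88031506])}
top {'K': array([[439.41583369,   0.        , 317.3050275 ],
       [  0.        , 439.41583369, 197.2409347 ],
       [  0.        ,   0.        ,   1.        ]]), 'dist': array([-0.06726664,  0.        ,  0.        ,  0.        ,  0.        ]), 'position': array([0.38258753, 0.01346622, 1.17108078]), 'orientation': array([ 0.71508564,  0.04359158, -0.0467621 , -0.69610747])}
```

View pics/top0.png

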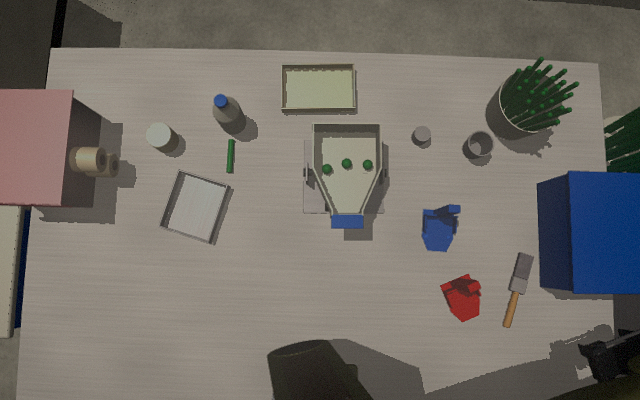

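View pics/side0.png

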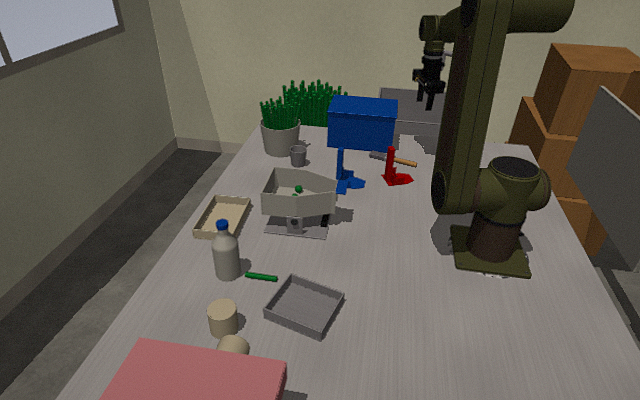

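Top view: the blue scoop is at (440,230) with its lip towards the robot. The red scoop at (462,297) is the lookalike. The tub tab is at (347,221) and the balls are at (327,169), (347,163) and (368,165). The grey steel tray is at (196,207); the cream one at (319,89) is a decoy. Next I measure these and make one enlarged crop.

```bash
python3 - <<'E'
from h import *
im=cv2.imread("pics/top0.png"); d=np.load("top0.npy"); P=cloud("top",d)
hsv=cv2.cvtColor(im,cv2.COLOR_BGR2HSV)
def blobs(m,amin=30):
    n,l,s,c=cv2.connectedComponentsWithStats(m.astype(np.uint8))
    return [(l==i,s[i],c[i]) for i in range(1,n) if s[i][4]>=amin]
blue=cv2.inRange(hsv,(105,110,40),(125,255,255))>0
green=cv2.inRange(hsv,(45,90,20),(80,255,255))>0
blue[:,520:]=0; green[:,480:]=0
for nm,m in(("blue",blue),("green",green)):
    for b,s,c in blobs(m):
        Q=P[b]; Q=Q[~np.isnan(Q[:,0])]
        print(nm,c.round(1),s[4],"mean",Q.mean(0).round(4),"med",np.median(Q,0).round(4),"zmax",Q[:,2].max().round(3),
          "rect",cv2.minAreaRect(np.float32(Q[:,:2]*1000)))
# scoop detail
b=[x for x in blobs(blue) if 410<x[2][0]<480][0][0]
Q=P[b]; 
for lo,hi in((-.02,.012),(.012,.028),(.028,.05),(.05,.125),(.125,.16)):
    q=Q[(Q[:,2]>lo)&(Q[:,2]<hi)]
    if len(q)>3: print(lo,hi,len(q),q.mean(0).round(4),[np.round(t,1) for t in cv2.minAreaRect(np.float32(q[:,:2]*1000))], cv2.boxPoints(cv2.minAreaRect(np.float32(q[:,:2]*1000))).round(0).tolist())
# tray: rim points height 25-45mm around (196,207)
roi=np.zeros(d.shape,bool); roi[160:255,150:245]=1
q=P[roi&(P[...,2]>.026)&(P[...,2]<.05)]; r=cv2.minAreaRect(np.float32(q[:,:2]*1000)); print("tray",len(q),r,q[:,2].max())
# stand plate
roi=np.zeros(d.shape,bool); roi[130:225,295:395]=1
q=P[roi&(P[...,2]>.003)&(P[...,2]<.012)]; print("plate",len(q),cv2.minAreaRect(np.float32(q[:,:2]*1000)),np.median(q,0))
roi[115:240]=1;roi[:115]=0
q=P[roi&(P[...,2]>.125)&(P[...,2]<.15)]; print("rim",len(q),cv2.minAreaRect(np.float32(q[:,:2]*1000)),np.median(q,0))
for nm,(u,v) in dict(roller=(160,138),spr=(222,100),coup=(422,134),cup=(479,146)).items():
    print(nm,P[v,u].round(3))
cr=cv2.resize(im[110:330,290:520],None,fx=2.6,fy=2.6,interpolation=cv2.INTER_CUBIC); cr=cv2.convertScaleAbs(cr,alpha=1.6)
cv2.imwrite("pics/crop.png",cr)
E
```

```text
blue [220.  100.2] 125 mean [0.734  0.2458 0.1796] med [0.7342 0.2458 0.18  ] zmax 0.183 rect ((737.9251098632812, 248.4428253173828), (37.48893356323242, 28.696165084838867), 36.819847106933594)
blue [453.7 208.4] 88 mean [ 0.4973 -0.3145  0.1398] med [ 0.4978 -0.3148  0.1399] zmax 0.144 rect ((497.12872314453125, -314.3959045410156), (17.234312057495117, 26.34077262878418), 2.1092233657836914)
blue [429.2 212.5] 63 mean [ 0.4987 -0.2883  0.0136] med [ 0.4986 -0.2883  0.0044] zmax 0.044 rect ((498.2145690917969, -287.4112854003906), (27.293212890625, 17.539522171020508), 89.6572265625)
blue [347. 221.] 401 mean [ 0.461  -0.0609  0.1364] med [ 0.461  -0.0609  0.1363] zmax 0.141 rect ((461.1023254394531, -61.02826690673828), (28.924047470092773, 71.24613189697266), 1.5706374645233154)
blue [436.9 234.7] 794 mean [ 0.4408 -0.3117  0.0032] med [ 0.4404 -0.3112  0.0026] zmax 0.033 rect ((441.83319091796875, -311.8101806640625), (85.23129272460938, 85.85165405273438), 85.08364868164062)
green [229.8 155. ] 155 mean [0.6396 0.2487 0.0147] med [0.6393 0.2487 0.0146] zmax 0.02 rect ((639.777
[... 697 characters left out ...]
0.125 0.16 88 [ 0.4973 -0.3145  0.1398] [array([ 497.1, -314.4]), array([17.2, 26.3]), np.float64(2.1)] [[488.0, -302.0], [489.0, -328.0], [506.0, -327.0], [505.0, -301.0]]
tray 449 ((498.2509765625, 335.5140380859375), (141.64337158203125, 160.94903564453125), 73.98402404785156) 0.04235197292226789
plate 1476 ((591.9852905273438, -62.92558288574219), (258.1864318847656, 270.7542419433594), 1.5198776721954346) [0.5382929  0.01130804 0.00573337]
rim 3003 ((601.348876953125, 91.9183349609375), (1380.5609130859375, 309.7076110839844), 88.65191650390625) [ 0.57493185 -0.02758416  0.13681195]
roller [0.668 0.422 0.07 ]
spr [0.734 0.241 0.18 ]
coup [ 0.704 -0.263  0.044]
cup [ 0.687 -0.431  0.005]
```

View pics/crop.png

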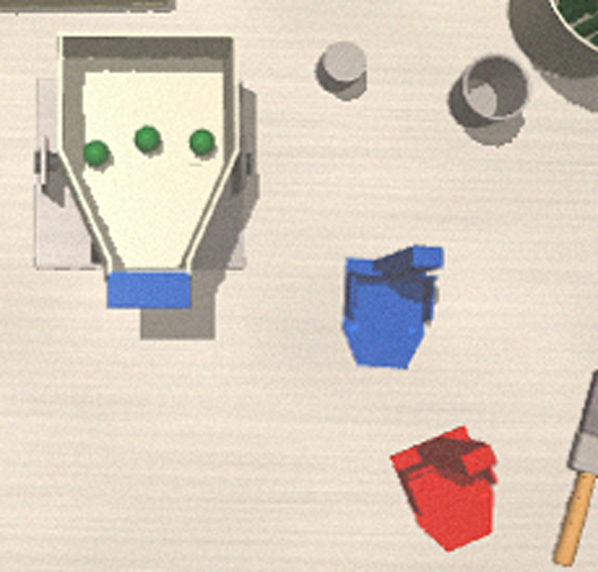

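The crop confirms the targets. The blue scoop has its handle top at crop (428,257), its lip edge at about (382,367), and its lip towards the robot. The red scoop at (455,490) is not meant. The tub tab is at (148,290). First I press the tab, working out the scoop yaw and the press geometry in one short script.

```bash
python3 - <<'E'
from h import *
im=cv2.imread("pics/top0.png"); d=np.load("top0.npy"); P=cloud("top",d)
hsv=cv2.cvtColor(im,cv2.COLOR_BGR2HSV)
m=cv2.inRange(hsv,(105,110,40),(125,255,255))>0
z=P[...,2]; roi=np.zeros(m.shape,bool); roi[195:262,415:470]=1
q=P[m&roi&(z<.01)]
# pan floor: y-extents by x
for lo in np.arange(.395,.46,.007):
    s=q[(q[:,0]>=lo)&(q[:,0]<lo+.007)]
    if len(s)>3: print(lo.round(3),len(s),s[:,1].min().round(4),s[:,1].max().round(4),((s[:,1].min()+s[:,1].max())/2).round(4))
print("xmin",np.sort(q[:,0])[:8].round(4), "lip ends",ray("top",427.5,250.5,.002).round(4),ray("top",447,251.5,.002).round(4))
# tub rim: rear wall and straight side rims for yaw
roi=np.zeros(m.shape,bool); roi[118:232,300:392]=1
t=P[roi&(z>.128)&(z<.146)]
for lo in np.arange(.47,.72,.03):
    s=t[(t[:,0]>=lo)&(t[:,0]<lo+.01)]
    if len(s)>3: print("rim",lo.round(3),s[:,1].min().round(4),s[:,1].max().round(4),((s[:,1].min()+s[:,1].max())/2).round(4))
print("rear x",t[:,0].max())
b=P[roi&m&(z>.12)]; print("tab x",b[:,0].min(),b[:,0].max(),"y",b[:,1].min(),b[:,1].max())
E
```

```text
0.395 16 -0.3361 -0.2992 -0.3177
0.402 62 -0.3398 -0.2842 -0.312
0.409 58 -0.3414 -0.2819 -0.3117
0.416 62 -0.3473 -0.2799 -0.3136
0.423 81 -0.3505 -0.2769 -0.3137
0.43 75 -0.3536 -0.2719 -0.3128
0.437 80 -0.3536 -0.2716 -0.3126
0.444 74 -0.3526 -0.2736 -0.3131
0.451 64 -0.3525 -0.2819 -0.3172
0.458 78 -0.3532 -0.2825 -0.3178
xmin [0.3979 0.3998 0.3998 0.3999 0.3999 0.4    0.4001 0.4002] lip ends [ 0.3982 -0.2865  0.002 ] [ 0.3967 -0.339   0.002 ]
rim 0.47 -0.099 -0.0229 -0.0609
rim 0.5 -0.1075 -0.0126 -0.06
rim 0.53 -0.1195 0.0023 -0.0586
rim 0.56 -0.1314 0.0151 -0.0581
rim 0.59 -0.1407 0.0255 -0.0576
rim 0.62 -0.1407 0.0264 -0.0571
rim 0.65 -0.1404 0.027 -0.0567
rim 0.68 -0.14 0.0256 -0.0572
rear x 0.702942392521976
tab x 0.4459369636804957 0.4764145009137579 y -0.09689081927191429 -0.02526083840744034
```

Call:
drive_tool(
  rows=[2, 4.2, 0.3, 0, 0, 0.1, 0, 2, 4.2, 0.3, 0, 0, 0.1, 0, 2, 4.2, 0, 0, 0, 0.1, 0, 2, 4.2, 0, 0, 0, 0.1, 0, 2, 4.2, 0, 0, 0, 0.1, 0, 2, 4.2, 0, 0, 0, 0.1, 0, 2, 4.2, 0, 0, 0, 0.1, 0, 2, 4.2, 0, 0, 0, 0.1, 0, 2, 4.2, 0, 0, 0, 0.1, 0, 2, 4.2, 0, 0, 0, 0.1, 0],
)

```text
time_s: 1.1
tool_pos: [0.4057, -0.1947, 0.2204]
ee_rot: [0.0, 0.788, 0.615, 0.0]
contact_force: [0.8, -0.1, -0.1]
grip_width: 0.211
finger_force: 0.0
```

Call:
drive_tool(
  rows=[2, 4.2, -1, 0, 0, 0.1, 0, 2, 4.2, -1, 0, 0, 0.1, 0, 1.6, 4.2, -1, 0, 0, 0.07, 0, 0, 0.9, -1, 0, 0, 0, 0, 0, 0, 0, 0, 0, 0, 0, 0, 0, 0, 0, 0, 0, 0],
)

```text
time_s: 1.7
tool_pos: [0.4611, -0.0623, 0.1803]
ee_rot: [-0.0, 0.7, 0.714, -0.0]
contact_force: [-0.0, -0.2, 0.6]
grip_width: 0.003
finger_force: 0.0
```

Call:
drive_tool(
  rows=[0, 0, -2.2, 0, 0, 0, 0, 0, 0, -2, 0, 0, 0, 0, -0.4, 0, -0.7, 0, 0, 0, 0, -0.4, 0, -0.7, 0, 0, 0, 0, -0.3, 0, -0.7, 0, 0, 0, 0, -0.3, 0, -0.7, 0, 0, 0, 0, -0.2, 0, -0.7, 0, 0, 0, 0, -0.2, 0, -0.8, 0, 0, 0, 0, -0.1, 0, -0.6, 0, 0, 0, 0, -0.1, 0, -0.6, 0, 0, 0, 0],
)

```text
time_s: 2.7
tool_pos: [0.4402, -0.0615, 0.0826]
ee_rot: [-0.001, 0.7, 0.715, -0.001]
contact_force: [-4.1, -3.8, 4.4]
grip_width: 0.002
finger_force: 2.7
```

Call:
drive_tool(
  rows=[0, 0, 0, 0, 0, 0, 0],
)

```text
time_s: 2.8
tool_pos: [0.4402, -0.0611, 0.0822]
ee_rot: [-0.002, 0.7, 0.714, -0.001]
contact_force: [-1.3, -1.6, 2.0]
grip_width: 0.004
finger_force: 1.0
```

Call:
drive_tool(
  rows=[0, 0, -0.3, 0, 0, 0, 0, 0, 0, -0.3, 0, 0, 0, 0, 0, 0, 0, 0, 0, 0, 0],
)

```text
time_s: 3.1
tool_pos: [0.4405, -0.0612, 0.0816]
ee_rot: [-0.003, 0.699, 0.715, -0.002]
contact_force: [-19.8, 0.3, 32.7]
grip_width: 0.007
finger_force: 19.1
```

```bash
python3 - <<'E'
from h import *
print(ctrl.get_state()["contact_force"],ctrl.get_state()["tool_pos"])
im,d=ctrl.snapshot("top"); cv2.imwrite("pics/t1.png",im); P=cloud("top",d)
im2,_=ctrl.snapshot("side")
a=cv2.resize(im[100:250,280:410],None,fx=3,fy=3); b=cv2.resize(im2[130:280,220:370],None,fx=2.7,fy=3)
b=cv2.resize(b,(400,450)); cv2.imwrite("pics/t1c.png",cv2.convertScaleAbs(np.hstack([a,b]),alpha=1.5))
g=cv2.inRange(cv2.cvtColor(im,cv2.COLOR_BGR2HSV),(45,90,20),(80,255,255)); g[:,:290]=0; g[:,400:]=0
n,l,s,c=cv2.connectedComponentsWithStats(g)
for i in range(1,n):
    if s[i][4]>15: q=P[l==i]; print(c[i],s[i][4],np.nanmean(q,0).round(4),np.nanmax(q[:,2]))
# floor slope of the tub
roi=np.zeros(g.shape,bool); roi[135:160,325:370]=1; q=P[roi&(g==0)]; q=q[~np.isnan(q[:,0])]
q=q[np.abs(q[:,2]-np.median(q[:,2]))<.03]; A=np.c_[q[:,:2],np.ones(len(q))]; co=np.linalg.lstsq(A,q[:,2],rcond=None)[0]; print("slope",np.arctan(co[0]),co, "res",(A@co-q[:,2]).std())
E
```

```text
[-19.84969375   0.34252646  32.73114461] [ 0.4405162  -0.06119221  0.08155895]
slope 0.37450792343982237 [ 0.39305837  0.01142822 -0.17040244] res 0.002205549751317252
```

View pics/t1c.png

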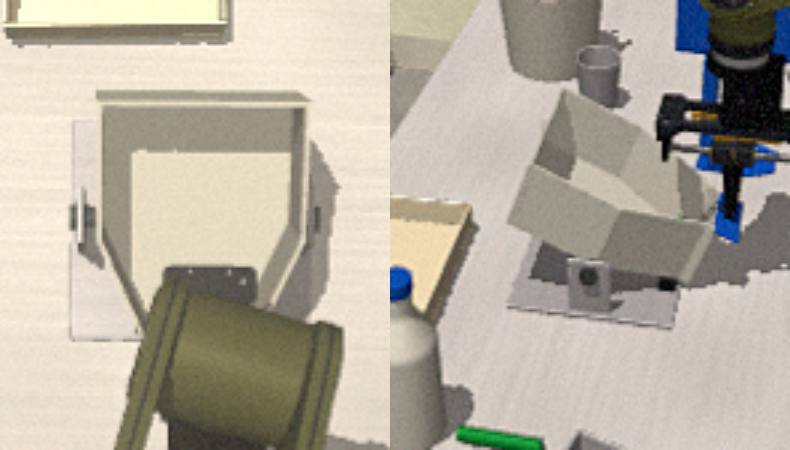

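Pic shows the tub tipped onto its stop (floor slope 0.375 rad, 33 N at the tab); the balls are hidden by the arm. I lift off and go over the scoop.

Call:
drive_tool(
  rows=[0, 0, 2, 0, 0, 0, 0, 0, 0, 4, 0, 0, 0, 0, 0, 0, 4.5, 0, 0, 0, 0.5, 1, -4.5, 2, 0, 0, -0.01, 1, 1, -4.5, 0.4, 0, 0, -0.01, 1, 1, -4.5, 0, 0, 0, -0.01, 1, 1, -4.5, 0, 0, 0, -0.01, 1, 1, -4.5, 0, 0, 0, 0, 1, 0.6, -2.8, 0, 0, 0, 0, 1, 0, 0, 0, 0, 0, 0, 1],
)

```text
time_s: 4.2
tool_pos: [0.4977, -0.3163, 0.2046]
ee_rot: [-0.001, 0.715, 0.699, 0.001]
contact_force: [0.5, 0.6, -0.4]
grip_width: 0.621
finger_force: 0.0
```

```bash
cat > balls.py <<'E'
from h import *
def look(tag):
    im,d=ctrl.snapshot("top"); cv2.imwrite(f"pics/{tag}.png",im); P=cloud("top",d)
    hsv=cv2.cvtColor(im,cv2.COLOR_BGR2HSV)
    g=cv2.inRange(hsv,(45,90,15),(80,255,255)); g[:,:150]=0; g[:,480:]=0; g[:110]=0
    n,l,s,c=cv2.connectedComponentsWithStats(g)
    for i in range(1,n):
        if s[i][4]>15: q=P[l==i]; print("green",c[i].round(1),s[i][:5],np.nanmean(q,0).round(4),np.nanmax(q[:,2]).round(3))
    b=cv2.inRange(hsv,(105,110,40),(125,255,255))>0; b[:,520:]=0; b[:,:260]=0
    n,l,s,c=cv2.connectedComponentsWithStats(b.astype(np.uint8))
    for i in range(1,n):
        if s[i][4]>30: q=P[l==i]; print("blue",c[i].round(1),s[i][4],np.nanmean(q,0).round(4),np.nanmax(q[:,2]).round(3))
    return im,P
E
python3 - <<'E'
from balls import *
print(ctrl.get_state()["tool_pos"],ctrl.get_state()["ee_rot"].round(4))
look("t2")
E
```

```text
[ 0.49769158 -0.31632599  0.20459036] [-1.200e-03  7.149e-01  6.992e-01  6.000e-04]
green [229.8 155.1] [227 139   7  33 147] [0.6392 0.2488 0.015 ] 0.021
green [334.4 208.7] [331 205   8   9  55] [ 0.4984 -0.0344  0.0483] 0.054
green [349.5 208.3] [341 204  18  10 114] [ 0.5006 -0.073   0.0487] 0.054
blue [453.5 208.5] 92 [ 0.4972 -0.314   0.1397] 0.145
blue [436.1 231.9] 885 [ 0.4482 -0.3088  0.0054] 0.529
blue [345.4 230.5] 355 [ 0.4415 -0.0613  0.082 ] 0.092
```

Call:
drive_tool(
  rows=[0, 0.2, -2, 0, 0, 0, 1, 0, 0, -2, 0, 0, 0, 1, 0, 0, -3, 0, 0, 0, 1, 0, 0, -3, 0, 0, 0, 1, 0, 0, -1.3, 0, 0, 0, 1, 0, 0, 0, 0, 0, 0, 0, 0, 0, 0, 0, 0, 0, 0, 0, 0, 0, 0, 0, 0, 0, 0, 0, 0, 0, 0, 0, 0, 0, 0, 0, 0, 0, 0, 0],
)

```text
time_s: 5.25
tool_pos: [0.4982, -0.3129, 0.0949]
ee_rot: [0.001, 0.714, 0.7, 0.0]
contact_force: [0.6, 0.4, 0.7]
grip_width: 0.634
finger_force: 0.0
```

Call:
drive_tool(
  rows=[0, 0, 0, 0, 0, 0, 0, 0, 0, 0, 0, 0, 0, 0, 0, 0, 0, 0, 0, 0, 0],
)

```text
time_s: 5.55
tool_pos: [0.4975, -0.3125, 0.0936]
ee_rot: [0.0, 0.714, 0.7, 0.0]
contact_force: [-0.6, 0.7, -0.2]
grip_width: 0.385
finger_force: 0.0
```

Call:
drive_tool(
  rows=[0, 0, -0.2, 0, 0, 0, 0, 0, 0, 0, 0, 0, 0, 0, 0, 0, 0, 0, 0, 0, 0, 0, 0, 0, 0, 0, 0, 0, 0, 0, 0, 0, 0, 0, 0],
)

```text
time_s: 6.05
tool_pos: [0.4973, -0.3123, 0.0912]
ee_rot: [-0.0, 0.714, 0.7, -0.0]
contact_force: [-0.2, 0.4, -1.5]
grip_width: 0.209
finger_force: 30.0
```

```bash
python3 - <<'E'
from h import *
s=ctrl.get_state(); print({k:s[k] for k in("time_s","tool_pos","ee_rot","grip_width","finger_force","contact_force")})
E
```

```text
{'time_s': 6.05, 'tool_pos': array([ 0.49726536, -0.31226689,  0.09120029]), 'ee_rot': array([-3.37269104e-04,  7.13782090e-01,  7.00367766e-01, -8.01661583e-05]), 'grip_width': 0.20933055921613233, 'finger_force': 29.977540969848633, 'contact_force': array([-0.18173164,  0.4324455 , -1.45374934])}
```

Gripped: opening 19.9 mm, matching the handle. I lift and move over the tub, pitched to its tip angle.

Call:
drive_tool(
  rows=[0, 0, 2, 0, 0, 0, 0, 0, 0, 4, 0, 0, 0, 0, 0, 0, 4.5, 0, 0, 0, 0, 0, 0, 4.5, 0, 0, 0, 0, 1.3, 3.8, 2.3, 0.008, 0, 0.009, 0, 1.3, 4, 0, 0, -0.06, 0.01, 0, 1.3, 4, 0, 0, -0.08, 0.01, 0, 1.3, 4, 0, 0, -0.08, 0.01, 0, 1.3, 4, 0, 0, -0.08, 0, 0, 1.3, 4, 0, 0, -0.08, 0, 0],
)

```text
time_s: 7.05
tool_pos: [0.5755, -0.073, 0.2645]
ee_rot: [0.132, 0.687, 0.702, 0.137]
contact_force: [1.0, 0.1, -1.2]
grip_width: 0.207
finger_force: 30.0
```

Call:
drive_tool(
  rows=[1.2, 1.8, 0, 0, 0, 0, 0, 0, 0, 0, 0, 0, 0, 0, 0, 0, 0, 0, 0, 0, 0],
)

```text
time_s: 7.35
tool_pos: [0.5872, -0.0562, 0.2642]
ee_rot: [0.131, 0.686, 0.702, 0.135]
contact_force: [-1.1, 1.1, -1.6]
grip_width: 0.214
finger_force: 30.0
```

```bash
cat > tub.py <<'E'
from balls import *
S=np.array([.595,-.0583,0]); YAW=.02; TH=.38
Y=R.from_rotvec([0,0,YAW]); T=Y*R.from_rotvec([0,-TH,0])      # tub axes in world
CORNER=S+Y.apply(np.array([0,0,.055])+R.from_rotvec([0,-TH,0]).apply([-.105,0,.006]))
def tool():
    s=ctrl.get_state(); q=s["ee_rot"]; return np.array(s["tool_pos"]),R.from_quat([q[1],q[2],q[3],q[0]])
R0=R.from_matrix(np.array([[0,1,0],[1,0,0],[0,0,-1.]]))       # tool for an aligned, upright scoop
def scoop():
    p,r=tool(); rs=r*R0.inv(); return p,rs, p+rs.apply([-.1,-.002,-.0912])
def report():
    p,rs,lip=scoop(); s=ctrl.get_state()
    print("t",s["time_s"],"tcp",p.round(4),"rel rotvec to tub",(T.inv()*rs).as_rotvec().round(3),"lip in tub",(T.inv().apply(lip-CORNER)*1000).round(1),"F",s["contact_force"].round(1),"grip",round(s["grip_width"],3))
def goto(xl,yl,zl,pitch=0):   # delta in cm and rotvec to put the lip at tub coords, pitched up by pitch
    p,rs,lip=scoop(); tr=T*R.from_rotvec([0,pitch,0]); tgt=CORNER+T.apply(np.array([xl,yl,zl])/1000)+tr.apply([.1,.002,.0912])
    print("to",(xl,yl,zl,pitch),"d",((tgt-p)*100).round(2),"rot",(tr*rs.inv()).as_rotvec().round(3))
E
python3 - <<'E'
from tub import *
print(CORNER); report(); goto(75,0,60); goto(75,0,4); look("t3")
im,_=ctrl.snapshot("side"); cv2.imwrite("pics/t3s.png",cv2.convertScaleAbs(cv2.resize(im[60:290,200:470],None,fx=2.5,fy=2.5),alpha=1.4))
E
```

```text
[ 0.49528464 -0.06029457  0.02162534]
t 7.35 tcp [ 0.5872 -0.0562  0.2642] rel rotvec to tub [0.004 0.001 0.002] lip in tub [ 75.2   0.4 100.1] F [-1.1  1.1 -1.6] grip 0.214
to (75, 0, 60, 0) d [ 1.45  0.   -3.73] rot [-0.003 -0.001 -0.004]
to (75, 0, 4, 0) d [ 3.53  0.04 -8.93] rot [-0.003 -0.001 -0.004]
green [229.7 155.1] [227 139   7  33 150] [0.6391 0.2488 0.0152] 0.022
blue [332.9 153.6] 74 [ 0.6101 -0.0223  0.1902] 0.214
blue [346.  230.7] 341 [ 0.4409 -0.0627  0.0832] 0.59
```

View pics/t3s.png

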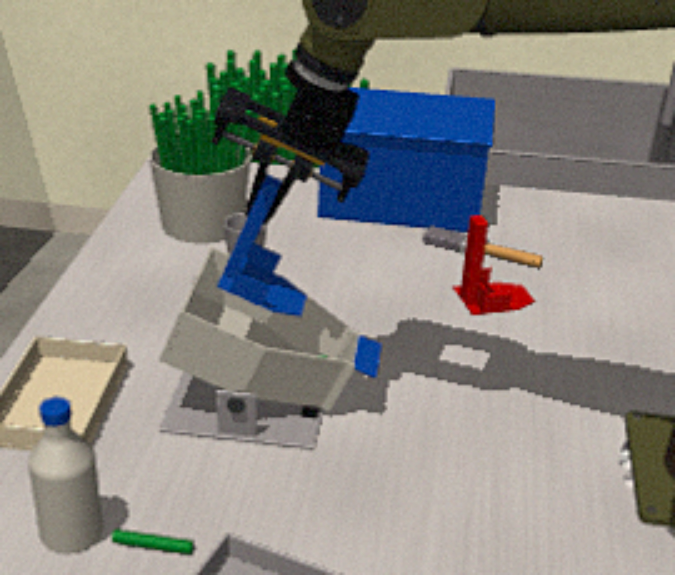

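The picture shows the blue scoop at (265,275) held parallel above the tipped tub, with the lip towards the nose and the tub still tipped. I lower it along the tub's normal.

Call:
drive_tool(
  rows=[0.8, 0, -2, 0, 0, -0.003, 0, 0.9, 0, -2.2, -0.003, 0, 0, 0, 0.9, 0, -2.2, 0, 0, 0, 0, 0.7, 0, -1.7, 0, 0, 0, 0, 0.2, 0, -0.6, 0, 0, 0, 0, 0, 0, 0, 0, 0, 0, 0, 0, 0, 0, 0, 0, 0, 0],
)

```text
time_s: 8.15
tool_pos: [0.6228, -0.0571, 0.1786]
ee_rot: [0.133, 0.688, 0.701, 0.135]
contact_force: [-0.2, 0.5, -1.5]
grip_width: 0.212
finger_force: 30.0
```

Call:
drive_tool(
  rows=[0.1, 0, -0.2, 0, 0, 0, 0, 0, 0, 0, 0, 0, 0, 0],
)

```text
time_s: 8.35
tool_pos: [0.6238, -0.0566, 0.1766]
ee_rot: [0.133, 0.688, 0.701, 0.135]
contact_force: [0.5, 0.5, -1.5]
grip_width: 0.208
finger_force: 30.0
```

Call:
drive_tool(
  rows=[0.05, 0, -0.1, 0, 0, 0, 0, 0, 0, 0, 0, 0, 0, 0],
)

```text
time_s: 8.55
tool_pos: [0.624, -0.0563, 0.1748]
ee_rot: [0.132, 0.688, 0.701, 0.135]
contact_force: [-0.1, 0.2, -1.1]
grip_width: 0.208
finger_force: 30.0
```

```bash
python3 - <<'E'
from tub import *
report()
E
```

```text
t 8.55 tcp [ 0.624  -0.0563  0.1748] rel rotvec to tub [-0. -0. -0.] lip in tub [76.5 -0.6  3.3] F [-0.1  0.2 -1.1] grip 0.208
```

Call:
drive_tool(
  rows=[0.05, 0.05, -0.1, 0, 0, 0, 0, 0, 0, 0, 0, 0, 0, 0],
)

```text
time_s: 8.75
tool_pos: [0.6244, -0.0558, 0.1734]
ee_rot: [0.132, 0.688, 0.701, 0.135]
contact_force: [0.5, -0.4, -1.9]
grip_width: 0.206
finger_force: 30.0
```

Call:
drive_tool(
  rows=[0.04, 0, -0.1, 0, 0, 0, 0, 0, 0, 0, 0, 0, 0, 0],
)

```text
time_s: 8.95
tool_pos: [0.6248, -0.0558, 0.1723]
ee_rot: [0.132, 0.688, 0.701, 0.135]
contact_force: [-0.1, -0.6, -1.9]
grip_width: 0.21
finger_force: 30.0
```

Call:
drive_tool(
  rows=[0.04, 0, -0.1, 0, 0, 0, 0, 0, 0, 0, 0, 0, 0, 0],
)

```text
time_s: 9.15
tool_pos: [0.6253, -0.0559, 0.1718]
ee_rot: [0.132, 0.688, 0.701, 0.135]
contact_force: [-1.6, -0.7, 0.3]
grip_width: 0.214
finger_force: 30.0
```

```bash
python3 - <<'E'
from tub import *
report()
E
```

```text
t 9.15 tcp [ 0.6253 -0.0559  0.1718] rel rotvec to tub [-0.  0. -0.] lip in tub [76.5 -0.2  0. ] F [-1.6 -0.7  0.3] grip 0.214
```

Call:
drive_tool(
  rows=[-0.56, -0.01, -0.224, 0, 0, 0, 0, -0.56, -0.01, -0.224, 0, 0, 0, 0, -0.56, -0.01, -0.224, 0, 0, 0, 0, -0.56, -0.01, -0.224, 0, 0, 0, 0, -0.56, -0.01, -0.224, 0, 0, 0, 0, -0.56, -0.01, -0.224, 0, 0, 0, 0, -0.56, -0.01, -0.224, 0, 0, 0, 0, 0, 0, 0, 0, 0, 0, 0],
)

```text
time_s: 9.95
tool_pos: [0.5854, -0.0567, 0.1559]
ee_rot: [0.132, 0.688, 0.701, 0.134]
contact_force: [-3.6, -1.2, 4.2]
grip_width: 0.209
finger_force: 30.0
```

```bash
python3 - <<'E'
from tub import *
report(); goto(20,0,-.3); goto(2,0,-.3)
E
```

```text
t 9.95 tcp [ 0.5854 -0.0567  0.1559] rel rotvec to tub [-0.     0.001 -0.   ] lip in tub [33.4 -0.3  0.1] F [-3.6 -1.2  4.2] grip 0.209
to (20, 0, -0.3, 0) d [-1.24  0.   -0.53] rot [ 0.    -0.001  0.001]
to (2, 0, -0.3, 0) d [-2.91 -0.03 -1.2 ] rot [ 0.    -0.001  0.001]
```

Call:
drive_tool(
  rows=[-0.28, 0, -0.112, 0, 0, 0, 0, -0.28, 0, -0.112, 0, 0, 0, 0, -0.28, 0, -0.112, 0, 0, 0, 0, -0.28, 0, -0.112, 0, 0, 0, 0, -0.28, 0, -0.112, 0, 0, 0, 0, -0.28, 0, -0.112, 0, 0, 0, 0, -0.28, 0, -0.112, 0, 0, 0, 0, 0, 0, 0, 0, 0, 0, 0],
)

```text
time_s: 10.75
tool_pos: [0.5664, -0.0568, 0.1483]
ee_rot: [0.133, 0.688, 0.701, 0.135]
contact_force: [0.7, -1.4, 5.2]
grip_width: 0.21
finger_force: 30.0
```

```bash
python3 - <<'E'
from tub import *
report(); im,_=look("t4")
im2,_=ctrl.snapshot("side"); a=cv2.resize(im[110:250,280:410],None,fx=3,fy=3); b=cv2.resize(im2[110:250,230:370],None,fx=3,fy=3)
cv2.imwrite("pics/t4c.png",cv2.convertScaleAbs(np.hstack([a,b]),alpha=1.5))
E
```

```text
t 10.75 tcp [ 0.5664 -0.0568  0.1483] rel rotvec to tub [-0.001 -0.    -0.   ] lip in tub [13.1  0.1  0. ] F [ 0.7 -1.4  5.2] grip 0.21
green [229.8 155. ] [227 139   7  33 147] [0.6393 0.2487 0.0154] 0.021
blue [331.5 173.3] 71 [ 0.5864 -0.0241  0.0743] 0.102
blue [350.2 167.2] 33 [ 0.6027 -0.0719  0.075 ] 0.096
blue [342.2 233.6] 126 [ 0.4336 -0.0536  0.0831] 0.485
```

View pics/t4c.png

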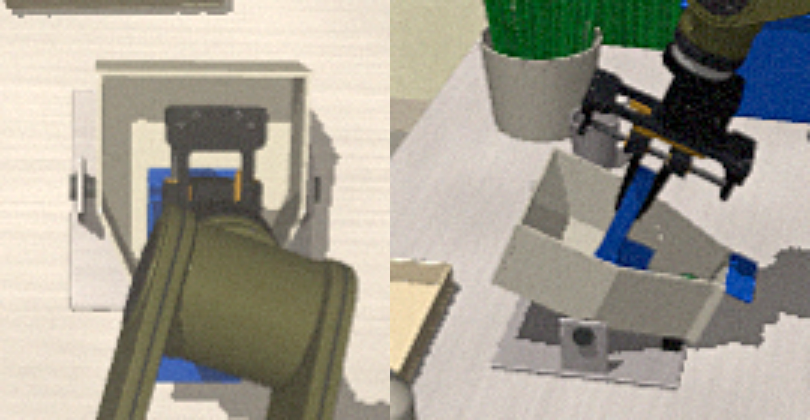

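Shows the scoop flat in the tub with the lip 13 mm from the nose wall; the balls are just visible at (690,276) in the right half. I continue under them.

Call:
drive_tool(
  rows=[-0.28, 0, -0.112, 0, 0, 0, 0, -0.28, 0, -0.112, 0, 0, 0, 0, -0.28, 0, -0.112, 0, 0, 0, 0, 0, 0, 0, 0, 0, 0, 0],
)

```text
time_s: 11.25
tool_pos: [0.5579, -0.0568, 0.1449]
ee_rot: [0.132, 0.688, 0.701, 0.135]
contact_force: [-0.3, -1.2, 5.8]
grip_width: 0.204
finger_force: 30.0
```

Call:
drive_tool(
  rows=[-0.18, 0, -0.07, 0, 0, 0, 0, 0, 0, 0, 0, 0, 0, 0],
)

```text
time_s: 11.45
tool_pos: [0.5563, -0.0567, 0.1443]
ee_rot: [0.132, 0.688, 0.701, 0.135]
contact_force: [1.1, -1.9, 5.3]
grip_width: 0.207
finger_force: 30.0
```

Call:
drive_tool(
  rows=[-0.1, 0, -0.04, 0, 0, 0, 0, 0, 0, 0, 0, 0, 0, 0],
)

```text
time_s: 11.65
tool_pos: [0.5554, -0.0567, 0.1439]
ee_rot: [0.133, 0.688, 0.701, 0.135]
contact_force: [1.8, -0.9, 6.2]
grip_width: 0.209
finger_force: 30.0
```

```bash
python3 - <<'E'
from tub import *
report()
for z,p in((12,.12),(24,.24),(36,.36),(50,.5),(62,.6)): goto(-.1*z+1.5,0,z,p)
E
```

```text
t 11.65 tcp [ 0.5554 -0.0567  0.1439] rel rotvec to tub [-0.001 -0.001 -0.   ] lip in tub [ 1.3  0.3 -0. ] F [ 1.8 -0.9  6.2] grip 0.209
to (0.2999999999999998, 0, 12, 0.12) d [ 0.89 -0.02  0.28] rot [-0.002  0.121  0.001]
to (-0.9000000000000004, 0, 24, 0.24) d [ 1.64 -0.    0.39] rot [-0.004  0.241  0.001]
to (-2.1, 0, 36, 0.36) d [2.27 0.01 0.36] rot [-0.007  0.36   0.001]
to (-3.5, 0, 50, 0.5) d [2.83 0.02 0.14] rot [-0.01   0.5    0.001]
to (-4.7, 0, 62, 0.6) d [3.   0.03 0.07] rot [-0.011  0.6    0.   ]
```

```bash
python3 - <<'E'
from tub import *
p0,rs0,_=scoop(); prev=p0; pr=rs0
for z,p in((3,0),(9,.06),(16,.12),(22,.18),(29,.24),(35,.30),(42,.36),(48,.42),(55,.48),(61,.54),(68,.6),(80,.66),(100,.66)):
    tr=T*R.from_rotvec([0,p,0]); t=CORNER+T.apply(np.array([1.3-.1*min(z,68),0.3,z])/1000)+tr.apply([.1,.002,.0912])
    print(z,p,((t-prev)*100).round(2),(tr*pr.inv()).as_rotvec().round(3)); prev=t;pr=tr
E
```

```text
3 0 [-0.13 -0.01  0.27] [0.    0.001 0.001]
9 0.06 [0.44 0.01 0.16] [-0.001  0.06  -0.   ]
16 0.12 [0.37 0.01 0.21] [-0.001  0.06  -0.   ]
22 0.18 [0.39 0.01 0.08] [-0.001  0.06   0.   ]
29 0.24 [0.32 0.01 0.13] [-0.001  0.06   0.   ]
35 0.3 [ 0.33  0.01 -0.  ] [-0.001  0.06  -0.   ]
42 0.36 [0.25 0.01 0.05] [-0.001  0.06   0.   ]
48 0.42 [ 0.26  0.01 -0.07] [-0.001  0.06  -0.   ]
55 0.48 [ 0.18  0.   -0.01] [-0.001  0.06  -0.   ]
61 0.54 [ 0.19  0.   -0.13] [-0.001  0.06   0.   ]
68 0.6 [ 0.1   0.   -0.07] [-0.001  0.06  -0.   ]
80 0.66 [-0.06 -0.    0.4 ] [-0.001  0.06   0.   ]
100 0.66 [-0.74 -0.01  1.86] [0. 0. 0.]
```

Call:
drive_tool(
  rows=[-0.13, 0, 0.27, 0, 0, 0, 0, 0.44, 0.01, 0.16, -0.001, 0.06, 0, 0, 0.37, 0.01, 0.21, -0.001, 0.06, 0, 0, 0.39, 0.01, 0.08, -0.001, 0.06, 0, 0, 0.32, 0.01, 0.13, -0.001, 0.06, 0, 0, 0.33, 0.01, 0, -0.001, 0.06, 0, 0, 0.25, 0.01, 0.05, -0.001, 0.06, 0, 0, 0, 0, 0, 0, 0, 0, 0, 0, 0, 0, 0, 0, 0, 0],
)

```text
time_s: 12.55
tool_pos: [0.5737, -0.0557, 0.1506]
ee_rot: [0.005, 0.7, 0.714, 0.007]
contact_force: [0.7, 0.2, -2.0]
grip_width: 0.212
finger_force: 30.0
```

```bash
python3 - <<'E'
from tub import *
report()
im2,_=ctrl.snapshot("side"); b=cv2.resize(im2[130:240,250:370],None,fx=5,fy=5)
cv2.imwrite("pics/t5c.png",cv2.convertScaleAbs(b,alpha=1.5))
E
```

```text
t 12.55 tcp [ 0.5737 -0.0557  0.1506] rel rotvec to tub [ 0.002  0.363 -0.001] lip in tub [-5.2  1.3 40.9] F [ 0.7  0.2 -2. ] grip 0.212
```

View pics/t5c.png

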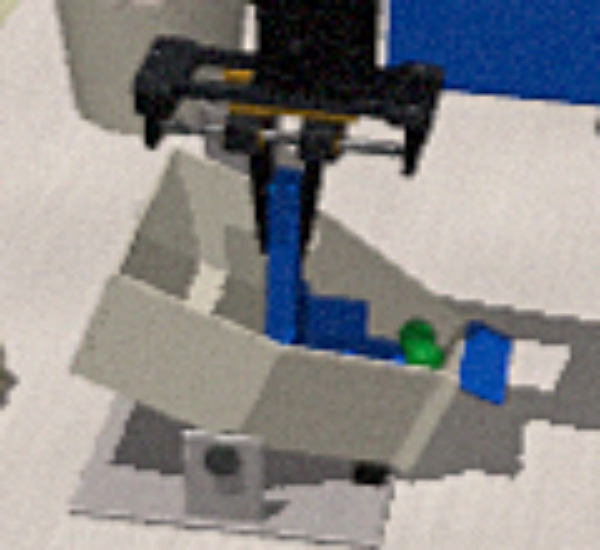

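The balls sit on the scoop's lip at (420,345), lifted against the nose wall; at least two are visible. I keep tilting the lip up so they roll back into the pan, then lift.

Call:
drive_tool(
  rows=[0.26, 0, -0.05, -0.001, 0.06, 0, 0, 0.2, 0, 0.02, -0.001, 0.06, 0, 0, 0.19, 0, -0.1, -0.001, 0.06, 0, 0, 0.1, 0, -0.05, -0.001, 0.06, 0, 0, 0, 0, 0.2, -0.001, 0.06, 0, 0, 0, 0, 0, 0, 0, 0, 0, 0, 0, 0, 0, 0, 0, 0, 0, 0, 0, 0, 0, 0, 0],
)

```text
time_s: 13.4
tool_pos: [0.5817, -0.056, 0.1527]
ee_rot: [-0.098, 0.694, 0.707, -0.099]
contact_force: [0.4, -0.8, -1.5]
grip_width: 0.21
finger_force: 30.0
```

Call:
drive_tool(
  rows=[0, 0, 1, 0, 0, 0, 0, 0, 0, 2, 0, 0, 0, 0, 0, 0, 3, 0, 0, 0, 0, 0, 0, 3, 0, 0, 0, 0, 0, 0, 3, 0, 0, 0, 0, 0, 0, 3, 0, 0, 0, 0, 0, 0, 2, 0, 0, 0, 0, 0, 0, 0, 0, 0, 0, 0, 0, 0, 0, 0, 0, 0, 0],
)

```text
time_s: 14.3
tool_pos: [0.5823, -0.056, 0.3232]
ee_rot: [-0.098, 0.694, 0.707, -0.099]
contact_force: [0.3, -1.2, -1.4]
grip_width: 0.209
finger_force: 30.0
```

```bash
python3 - <<'E'
from tub import *
report(); print(tool()[1].as_matrix().round(3).tolist()); im,_=look("t6")
im2,_=ctrl.snapshot("side"); b=cv2.resize(im2[60:240,230:380],None,fx=3,fy=3); a=cv2.resize(im[110:290,260:420],None,fx=2,fy=3)
cv2.imwrite("pics/t6c.png",cv2.convertScaleAbs(np.hstack([a,b]),alpha=1.5))
E
```

```text
t 14.3 tcp [ 0.5823 -0.056   0.3232] rel rotvec to tub [ 0.001  0.659 -0.001] lip in tub [ 57.8   0.8 236.8] F [ 0.3 -1.2 -1.4] grip 0.209
[[-0.019, 0.961, -0.275], [1.0, 0.019, -0.004], [0.002, -0.275, -0.961]]
green [229.8 155.1] [227 139   7  33 150] [0.6393 0.2485 0.0154] 0.022
```

View pics/t6c.png

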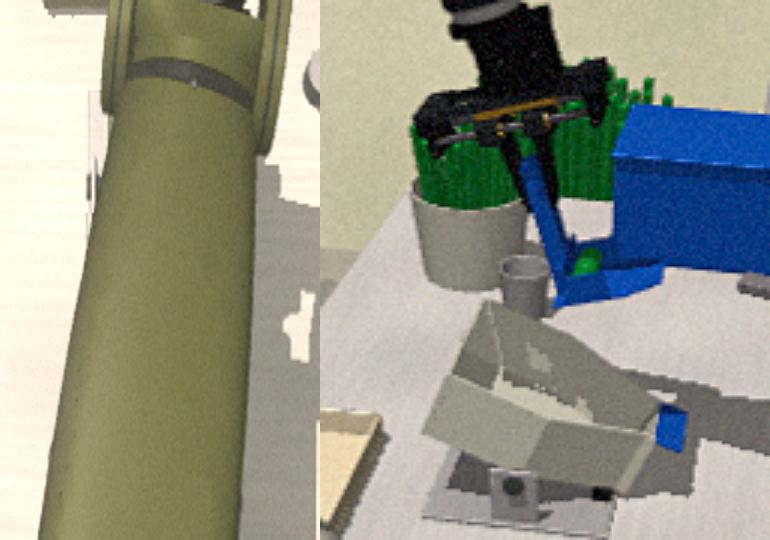

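Three balls fit across the pan; at (586,262) the row of balls rests against the back wall, and the tub nose shows no green. I plan the carry and pour.

```bash
cat > pour.py <<'E'
from tub import *
C=np.array([.498,.3355]); YT=-.276; ax=np.array([np.cos(YT),np.sin(YT)])
def pose(x,y,z,yaw,p):  # lip world, yaw, pitch lip-up
    tr=R.from_rotvec([0,0,yaw])*R.from_rotvec([0,p,0]); return np.array([x,y,z])+tr.apply([.1,.002,.0912]),tr
def plan(w):
    prev,pr,_=scoop()
    for x in w:
        t,tr=pose(*x); print(np.round(x,3),"d",((t-prev)*100).round(2),(tr*pr.inv()).as_rotvec().round(3)); prev,pr=t,tr
L=C+.02*ax
E
python3 - <<'E'
from pour import *
im=cv2.imread("pics/t6.png")
print("lip now",scoop()[2].round(4))
plan([(*L,.20,YT,.28),(*L,.10,YT,.28),(*L,.08,YT,.18),(*L,.058,YT,.04)]+[(*L,z,YT,p) for z,p in((.052,0),(.046,-.06),(.042,-.12),(.04,-.18),(.038,-.24),(.036,-.3),(.035,-.36),(.035,-.42),(.035,-.5),(.035,-.58))])
E
```

```text
lip now [ 0.4603 -0.0601  0.2614]
[ 0.517  0.33   0.2   -0.276  0.28 ] d [ 5.28 35.48 -6.1 ] [-0.003 -0.003 -0.295]
[ 0.517  0.33   0.1   -0.276  0.28 ] d [  0.   0. -10.] [0. 0. 0.]
[ 0.517  0.33   0.08  -0.276  0.18 ] d [-0.63  0.18 -0.82] [-0.027 -0.096  0.   ]
[ 0.517  0.33   0.058 -0.276  0.04 ] d [-1.07  0.3  -0.67] [-0.038 -0.135  0.   ]
[ 0.517  0.33   0.052 -0.276  0.   ] d [-0.34  0.1  -0.19] [-0.011 -0.038 -0.   ]
[ 0.517  0.33   0.046 -0.276 -0.06 ] d [-0.54  0.15 -0.02] [-0.016 -0.058  0.   ]
[ 0.517  0.33   0.042 -0.276 -0.12 ] d [-0.58  0.16  0.15] [-0.016 -0.058 -0.   ]
[ 0.517  0.33   0.04  -0.276 -0.18 ] d [-0.61  0.17  0.31] [-0.016 -0.058  0.   ]
[ 0.517  0.33   0.038 -0.276 -0.24 ] d [-0.64  0.18  0.27] [-0.016 -0.058 -0.   ]
[ 0.517  0.33   0.036 -0.276 -0.3  ] d [-0.66  0.19  0.23] [-0.016 -0.058 -0.   ]
[ 0.517  0.33   0.035 -0.276 -0.36 ] d [-0.69  0.19  0.29] [-0.016 -0.058  0.   ]
[ 0.517  0.33   0.035 -0.276 -0.42 ] d [-0.71  0.2   0.35] [-0.016 -0.058  0.   ]
[ 0.517  0.33   0.035 -0.276 -0.5  ] d [-0.97  0.27  0.39] [-0.022 -0.077 -0.   ]
[ 0.517  0.33   0.035 -0.276 -0.58 ] d [-1.    0.28  0.31] [-0.022 -0.077 -0.   ]
```

Call:
drive_tool(
  rows=[0.4, 1, 0, 0, 0, -0.02, 0, 0.4, 2, 0, 0, 0, -0.025, 0, 0.4, 3, 0, 0, 0, -0.025, 0, 0.4, 3.5, 0, 0, 0, -0.025, 0, 0.4, 4, 0, 0, 0, -0.025, 0, 0.4, 4, 0, 0, 0, -0.025, 0, 0.4, 4, 0, 0, 0, -0.025, 0, 0.4, 4, 0, 0, 0, -0.025, 0, 0.4, 3.5, -1, 0, 0, -0.025, 0, 0.4, 3, -1, 0, 0, -0.025, 0],
)

```text
time_s: 15.4
tool_pos: [0.6219, 0.2658, 0.3005]
ee_rot: [-0.11, 0.775, 0.617, -0.088]
contact_force: [-0.6, 0.4, -1.8]
grip_width: 0.206
finger_force: 30.0
```

Call:
drive_tool(
  rows=[0.4, 2, -1, 0, 0, -0.025, 0, 0.4, 1, -1, 0, 0, -0.025, 0, 0.4, 0.5, -2, 0, 0, 0, 0, 0, 0, -3, 0, 0, 0, 0, 0, 0, -3, 0, 0, 0, 0, 0, 0, -2, 0, 0, 0, 0, 0, 0, -1, 0, 0, 0, 0, 0, 0, 0, 0, 0, 0, 0],
)

```text
time_s: 16.2
tool_pos: [0.6335, 0.2983, 0.1701]
ee_rot: [-0.113, 0.79, 0.597, -0.086]
contact_force: [-0.3, 0.5, -1.0]
grip_width: 0.208
finger_force: 30.0
```

```bash
python3 - <<'E'
from pour import *
report(); print("lip",scoop()[2].round(4),"rs",scoop()[1].as_euler("ZYX").round(3)); look("t7")
plan([(*L,.08,YT,.18),(*L,.058,YT,.04)])
E
```

```text
t 16.2 tcp [0.6335 0.2983 0.1701] rel rotvec to tub [-0.015  0.659 -0.301] lip in tub [ 59.5 389.3  72. ] F [-0.3  0.5 -1. ] grip 0.208
lip [0.516  0.3295 0.1106] rs [-0.277  0.284 -0.001]
green [230. 155.] [227 139   7  33 170] [0.6396 0.2481 0.0147] 0.022
blue [345.4 230.5] 355 [ 0.4415 -0.0613  0.0817] 0.091
[ 0.517  0.33   0.08  -0.276  0.18 ] d [-0.62  0.2  -2.05] [-0.029 -0.097  0.   ]
[ 0.517  0.33   0.058 -0.276  0.04 ] d [-1.07  0.3  -0.67] [-0.038 -0.135  0.   ]
```

The tub nose is empty now (no green there), so all three balls are in the scoop. I pour.

Call:
drive_tool(
  rows=[-0.3, 0.1, -1, -0.014, -0.048, 0, 0, -0.3, 0.1, -1, -0.014, -0.048, 0, 0, -0.53, 0.15, -0.34, -0.019, -0.067, 0, 0, -0.53, 0.15, -0.34, -0.019, -0.067, 0, 0, -0.34, 0.1, -0.2, -0.011, -0.038, 0, 0, -0.54, 0.15, 0, -0.016, -0.058, 0, 0, -0.58, 0.16, 0.15, -0.016, -0.058, 0, 0, 0, 0, 0, 0, 0, 0, 0, 0, 0, 0, 0, 0, 0, 0, 0, 0, 0, 0, 0, 0, 0],
)

```text
time_s: 17.25
tool_pos: [0.6044, 0.3081, 0.1468]
ee_rot: [0.047, 0.796, 0.602, 0.037]
contact_force: [-0.3, -0.4, -1.9]
grip_width: 0.211
finger_force: 30.0
```

Call:
drive_tool(
  rows=[-0.6, 0.17, 0.3, -0.016, -0.058, 0, 0, -0.64, 0.18, 0.27, -0.016, -0.058, 0, 0, -0.66, 0.19, 0.23, -0.016, -0.058, 0, 0, -0.69, 0.19, 0.29, -0.016, -0.058, 0, 0, -0.71, 0.2, 0.35, -0.016, -0.058, 0, 0, -0.97, 0.27, 0.39, -0.022, -0.077, 0, 0, -1, 0.28, 0.3, -0.022, -0.077, 0, 0, 0, 0, 0, 0, 0, 0, 0, 0, 0, 0, 0, 0, 0, 0, 0, 0, 0, 0, 0, 0, 0],
)

```text
time_s: 18.25
tool_pos: [0.5519, 0.3228, 0.1676]
ee_rot: [0.227, 0.765, 0.578, 0.174]
contact_force: [0.4, -0.2, -1.0]
grip_width: 0.205
finger_force: 30.0
```

```bash
python3 - <<'E'
from pour import *
report(); print("lip",scoop()[2].round(4),"rs",scoop()[1].as_euler("ZYX").round(3)); im,_=look("t8")
im2,_=ctrl.snapshot("side"); b=cv2.resize(im2[170:350,210:390],None,fx=2.5,fy=2.5); a=cv2.resize(im[130:270,130:270],(450,450))
cv2.imwrite("pics/t8c.png",cv2.convertScaleAbs(np.hstack([a[:,:350],b]),alpha=1.5))
E
```

```text
t 18.25 tcp [0.5519 0.3228 0.1676] rel rotvec to tub [-0.134 -0.199 -0.264] lip in tub [ 34.8 390.2   2.1] F [ 0.4 -0.2 -1. ] grip 0.205
lip [0.519  0.3305 0.0365] rs [-0.278 -0.58   0.004]
green [229.9 155.1] [227 139   7  33 157] [0.6391 0.2485 0.0152] 0.021
green [179.3 224.9] [177 222   5   8  18] [0.4469 0.3699 0.0256] 0.031
green [186.2 228.7] [182 225   9   9  58] [0.4377 0.3506 0.0267] 0.034
green [194.9 230.4] [192 228   8   7  34] [0.434  0.3279 0.0245] 0.032
blue [345.3 230.5] 353 [ 0.4415 -0.0612  0.082 ] 0.091
```

View pics/t8c.png

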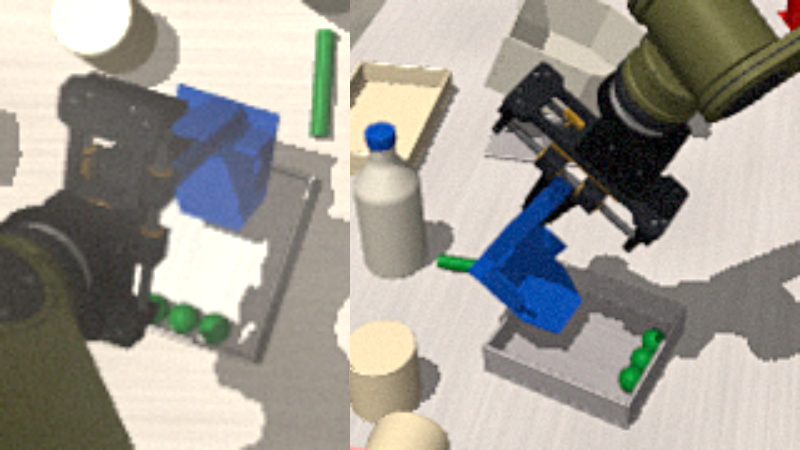

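All three balls are in the tray: top view left half (150–215,320), right half (630–655,340–380). I set the scoop down between the tray and the tub.

```bash
python3 - <<'E'
from pour import *
plan([(.519,.3305,.11,YT,-.58),(.35,.138,.08,0,0),(.35,.138,.004,0,0)])
E
```

```text
[ 0.519  0.33   0.11  -0.276 -0.58 ] d [0.01 0.07 7.37] [-0.003  0.001  0.   ]
[0.35  0.138 0.08  0.    0.   ] d [-10.19 -18.32  -6.99] [0.08  0.576 0.268]
[0.35  0.138 0.004 0.    0.   ] d [ 0.   0.  -7.6] [0. 0. 0.]
```

Call:
drive_tool(
  rows=[0, 0, 2.4, 0, 0, 0, 0, 0, 0, 2.5, 0, 0, 0, 0, 0, 0, 2.5, 0, 0, 0, 0, -1.46, -2.62, 0, 0.012, 0.083, 0.039, 0, -1.46, -2.62, 0, 0.012, 0.083, 0.039, 0, -1.46, -2.62, 0, 0.012, 0.083, 0.039, 0, -1.46, -2.62, 0, 0.012, 0.083, 0.038, 0, -1.46, -2.62, 0, 0.011, 0.082, 0.038, 0, -1.46, -2.62, 0, 0.011, 0.082, 0.038, 0, -1.46, -2.62, 0, 0.01, 0.08, 0.037, 0],
)

```text
time_s: 19.35
tool_pos: [0.4487, 0.1379, 0.242]
ee_rot: [-0.002, 0.707, 0.707, 0.001]
contact_force: [0.4, -0.3, -2.5]
grip_width: 0.211
finger_force: 30.0
```

Call:
drive_tool(
  rows=[0, 0, -3, 0, 0, 0, 0, 0, 0, -4, 0, 0, 0, 0, 0, 0, -4, 0, 0, 0, 0, 0, 0, -2, 0, 0, 0, 0, 0, 0, 0, 0, 0, 0, 0, 0, 0, 0, 0, 0, 0, 0],
)

```text
time_s: 19.95
tool_pos: [0.4493, 0.1392, 0.1117]
ee_rot: [-0.001, 0.708, 0.707, 0.001]
contact_force: [0.5, 0.2, -1.0]
grip_width: 0.209
finger_force: 30.0
```

```bash
python3 - <<'E'
from pour import *
report(); print("lip",scoop()[2].round(4),"rs",scoop()[1].as_euler("ZYX").round(3)); plan([(.35,.138,.004,0,0)])
E
```

```text
t 19.95 tcp [0.4493 0.1392 0.1117] rel rotvec to tub [-0.001  0.379 -0.022] lip in tub [-132.2  200.9   51.5] F [ 0.5  0.2 -1. ] grip 0.209
lip [0.3494 0.1377 0.0204] rs [-0.002 -0.001  0.003]
[0.35  0.138 0.004 0.    0.   ] d [ 0.07  0.08 -1.65] [-0.003  0.001  0.002]
```

Call:
drive_tool(
  rows=[0, 0, -1, 0, 0, 0, 0, 0, 0, -0.6, 0, 0, 0, 0, 0, 0, -0.2, 0, 0, 0, 0, 0, 0, -0.1, 0, 0, 0, 0, 0, 0, -0.1, 0, 0, 0, 0, 0, 0, 0, 0, 0, 0, 0],
)

```text
time_s: 20.55
tool_pos: [0.4486, 0.1396, 0.0913]
ee_rot: [-0.001, 0.707, 0.707, 0.001]
contact_force: [-0.4, 0.0, 0.5]
grip_width: 0.207
finger_force: 30.0
```

Contact with the counter (force −1.9 → +0.5 N, height as expected). I open, let the fingers part, then rise straight up.

Call:
drive_tool(
  rows=[0, 0, 0, 0, 0, 0, 1, 0, 0, 0, 0, 0, 0, 1, 0, 0, 0, 0, 0, 0, 1, 0, 0, 0, 0, 0, 0, 1, 0, 0, 0, 0, 0, 0, 1, 0, 0, 0, 0, 0, 0, 1, 0, 0, 0, 0, 0, 0, 1, 0, 0, 0, 0, 0, 0, 1, 0, 0, 1, 0, 0, 0, 1, 0, 0, 2, 0, 0, 0, 1],
)

```text
time_s: 21.55
tool_pos: [0.4471, 0.1392, 0.1199]
ee_rot: [-0.002, 0.707, 0.707, -0.001]
contact_force: [0.5, 0.9, 0.6]
grip_width: 0.972
finger_force: 0.0
```

Call:
drive_tool(
  rows=[0, 0, 4, 0, 0, 0, 1, 0, 0, 4, 0, 0, 0, 1, 0, 0, 3, 0, 0, 0, 1, 0, -4, 0, 0, 0, 0, 1, 0, -4, 0, 0, 0, 0, 1, 0, -4, 0, 0, 0, 0, 1, 0, -4, 0, 0, 0, 0, 1, 0, -4, 0, 0, 0, 0, 1, 0, 0, 0, 0, 0, 0, 1, 0, 0, 0, 0, 0, 0, 1],
)

```text
time_s: 22.55
tool_pos: [0.4484, -0.0611, 0.2314]
ee_rot: [-0.001, 0.708, 0.706, 0.001]
contact_force: [-0.3, 0.2, -0.2]
grip_width: 1.001
finger_force: 0.0
```

```bash
python3 - <<'E'
from pour import *
report(); im,P=look("t9"); cv2.imwrite("pics/t9c.png",cv2.convertScaleAbs(im,alpha=1.5))
for nm,(u,v) in dict(roller=(160,138),spr=(222,100),coup=(422,134)).items(): print(nm,P[v,u].round(3))
E
```

```text
t 22.55 tcp [ 0.4484 -0.0611  0.2314] rel rotvec to tub [-0.001  0.379 -0.024] lip in tub [-92.4   0.8 164.6] F [-0.3  0.2 -0.2] grip 1.001
green [229.8 155.1] [227 139   7  33 149] [0.639  0.2486 0.0155] 0.024
green [176.  225.3] [173 222   7   8  43] [0.4456 0.3777 0.0284] 0.036
green [185.7 228.4] [183 225   7   8  39] [0.4383 0.3517 0.0277] 0.032
green [195.1 231.3] [192 228   7   8  41] [0.4315 0.3268 0.0264] 0.032
blue [264.  224.6] 66 [0.447  0.134  0.1404] 0.145
blue [280.9 226.9] 33 [0.4507 0.1049 0.0031] 0.007
blue [336.6 233.2] 35 [ 0.4343 -0.0399  0.0792] 0.086
blue [270.2 250.5] 641 [0.3878 0.1309 0.0032] 0.033
roller [0.669 0.423 0.067]
spr [0.733 0.24  0.183]
coup [ 0.704 -0.263  0.045]
```

View pics/t9c.png

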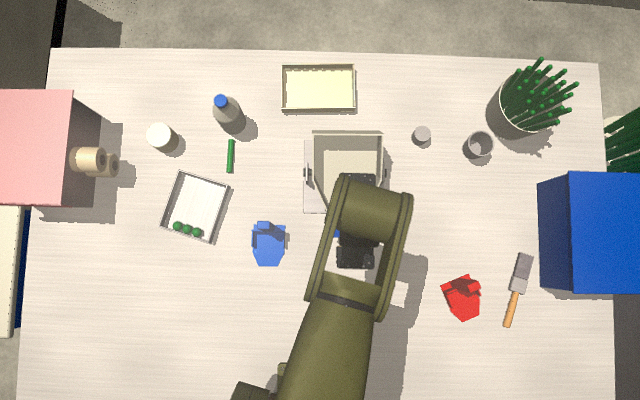

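The three balls lie in the steel tray at (176–195,228). The scoop stands free at (268,242) with its handle top at 0.140 m, the bystanders are unmoved, and the robot is clear.

```bash
python3 -c "
from bench import ctrl
print(ctrl.job_done())"
```

```text
the job is handed in; nothing more can be done
None
```

The job is handed in, with no verdict returned: the tub is fully tipped, all three balls were scooped and poured into the steel tray, the blue scoop stands upright and released clear of it, and the other things are where they were.

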